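# Check a rebuilt solenoid for a sticking plunger

### The arm

A 6-joint arm with a two-finger parallel gripper is mounted at the origin on the work surface. World frame = base frame: x ahead of the robot, y to its left, z up, the work surface at z = 0. Lengths are in m, angles in rad, forces in N, time in s.
With the tool pointing down it reaches from about 0.275 to 0.775 m from the base axis. Payload 14.6 kg.
Tool frame: the origin (TCP) lies midway between the tips of the shut fingers; the grasp point (between the pads) lies 19 mm behind it; y points along the fingers, z is the direction in which the jaws open and shut, and the axes are right-handed (so a half turn about y gives the same grasp; the last joint's range is limited). The gripper opens to 85 mm and grips with 20 to 120 N. Pads are 22 mm wide; open, the fingers measure 114 mm over their backs; the gripper's body (76 mm by 85 mm) begins 54 mm behind the grasp point. The pads swing forward as they close: fully open they stand 13 mm farther back than shut.
Start: joints at [-1.294, 0.263, -0.048, 1.259, 0, 1.415], TCP at [0.22, -0.477, 0.231] pointing down, gripper open.
Joint ranges: [-2.65, 2.65], [-0.89, 1.7], [-1.18, 1.37], [-2.13, 2.11], [-1.35, 1.29], [-3.14, 3.14]. Speed limits (rad/s): [1.89, 1.89, 2.57, 2.79, 3.14, 3.14].

### API

Orientations are given as [roll, pitch, yaw] about the fixed x, y, z axes, in that order (R = Rz(yaw) Ry(pitch) Rx(roll)).
In Python, from workcell import arm gives the robot as it stands.
- The arm moves only by the tool apply_moves, never from a script. Its argument "deltas" is a list of rows, each an object of numbers: "x", "y", "z": the shift along the world's x, y, z in units of 50 mm (1.0 is 50 mm); "wx", "wy", "wz": the turn, a rotation vector about the world's x, y, z in units of 8 degrees (1.0 is 8 degrees); "fingers": the closure in counts, from 0 (fully open) to 255 (shut). In form: [{"x": .., "y": .., "z": .., "wx": .., "wy": .., "wz": .., "fingers": ..}, ...]. A call has exactly 8 rows; each row is the pose to reach, as a shift and turn from the pose commanded when the call began; what a row does not reach only later rows make up. A row lasts 1/10 s, in which the tool goes at most 50 mm and 8.59 degrees, less where a joint would pass 70% of its speed; a pose out of reach is approached as far as the arm can. A call with a gripper value outside its range is refused whole. The fingers move at their own pace and stop on an object; "newtons" is the grip in N (left out, the last holds). Time passes only in rows, so rows that repeat a pose let the fingers close, or fill a call up. It gives the time, the measured TCP pose, the force and the opening at its end, in the units of the state.
- arm.read_state(): the state, without advancing time (a new reading comes with each control period).
- arm.grab_frame(name): name is "scene" or "top" or "wrist"; returns (picture, depth): 480x640x3 uint8, blue, green, red; 480x640 float32, m along the optical axis (not along the pixel's ray), 0 where there is no reading.
- arm.get_calibration(name): a dict with "vertical_fov" (degrees; the focal length in pixels is half the picture's height over the tangent of half this angle, whatever the lens; pixels are square), "cx", "cy" (the principal point, pixels), "R" (3x3) and "t" (3): a world point X has camera coordinates R X + t. Camera axes: x right, y down, z forward; pixel columns grow to the right and rows downward; lengths in m; the calibration is good to about 2 mm. A picture is of the moment at which its call begins: read the wrist's pose just before it. get_calibration takes no time and is no camera call; for the wrist camera it gives the pose at the moment of the call.
- arm.hand_in(): hands the job in, once; it reports no verdict.
Trained networks look in the newest picture that a camera, given by its name, has taken for a name from the list of things; names that differ only in an ending like _2 or _b are one class to them, and where a whole thing is asked for, a point or a joint stands for the part that bears it (a point fixed in the world has none). Each returns a list of dicts, best first, with "confidence" (0 to 1); they miss things now and then, are a little off and sometimes report something else, mostly with a low value. They report only what shows in the picture. A call takes as long as a camera call. They do not tell look-alikes from the thing itself.
- arm.cut_out(camera, name): "mask" (480x640 bool, what is visible of it) and "uv" ([column, row] in pixels, amid what is visible of it).
The state is a dict: "t": time; "joint_positions": joint angles; "joint_vel": joint speeds; "tau": joint torques, N m; "tool_pos": TCP position; "ee_rot": TCP orientation; "contact_force": force on the tool from outside, world axes, zero at the start; "torque": the same for the moment, N m; "finger_gap": finger opening in m.
Only numpy, scipy, OpenCV 4.12 (cv2) and the standard library are available. Lean on these libraries where they do the work, as an engineer would, in place of code of your own. Each camera call takes 0.05 s, during which the arm holds its last target. There are 200 camera calls.

### The job

Check the starter solenoid with the two-eared flange for a sticking plunger: with the fingertips gently push its plunger all the way in, hold it there for a good second, let it spring fully out, and then push it in, hold it and let it out in the same way a second time. Do not grip, lift, shift or tip the solenoid, and leave the round-flanged and square-flanged solenoids and everything else on the bench alone. Finish with the plunger out and the hand withdrawn.

Things in the scene. Friction and masses are not known exactly. Their poses are not given: they have to be found in the camera images.
- eared: Loose solenoid, about 0.6 kg, upright on the plate: black cap below, steel can, 7 mm thick flange on top, plunger pointing up: the one with the TWO-EARED flange: a 56 mm round with 28 mm wide ears to local +y and -y, 102 mm over the ears, a dark hole in each; can 54 mm in diameter. Origin: centre of its underside, on the plate's top; z up. Above it: flange top 92 mm, plunger top 121 mm (plunger out).
- eared_top (a point): Centre of the flat top of the eared solenoid's plunger head (steel disc 26 mm in diameter, 6 mm thick, on a 16 mm rod); 29 mm above the flange when out, on the can's axis. Moves down with the plunger.
- eared_plunger (a joint): Travel of the eared solenoid's plunger in m: 0 = fully out, 0.012 = fully in, against a firm stop. Its spring takes about 3 N to start and 8 N fully in, and brings it back out by itself.
- round: Loose solenoid, about 0.6 kg, upright on the plate: black cap below, steel can, 7 mm thick flange on top, plunger pointing up: the one with the plain ROUND flange, 64 mm in diameter; can 50 mm in diameter. To be left alone. Origin: centre of its underside, on the plate's top; z up. Above it: flange top 102 mm, plunger top 131 mm (plunger out).
- round_top (a point): Centre of the flat top of the round solenoid's plunger head (steel disc 26 mm in diameter, 6 mm thick, on a 16 mm rod); 29 mm above the flange when out, on the can's axis. Moves down with the plunger.
- round_plunger (a joint): Travel of the round solenoid's plunger in m: 0 = fully out, 0.012 = fully in, against a firm stop. Its spring takes about 3 N to start and 8 N fully in, and brings it back out by itself.
- square: Loose solenoid, about 0.6 kg, upright on the plate: black cap below, steel can, 7 mm thick flange on top, plunger pointing up: the one with the SQUARE flange, 66 x 66 mm, with four small bolt heads at its corners; can 60 mm in diameter. To be left alone. Origin: centre of its underside, on the plate's top; z up. Above it: flange top 84 mm, plunger top 113 mm (plunger out).
- square_top (a point): Centre of the flat top of the square solenoid's plunger head (steel disc 26 mm in diameter, 6 mm thick, on a 16 mm rod); 29 mm above the flange when out, on the can's axis. Moves down with the plunger.
- square_plunger (a joint): Travel of the square solenoid's plunger in m: 0 = fully out, 0.012 = fully in, against a firm stop. Its spring takes about 3 N to start and 8 N fully in, and brings it back out by itself.
- plate: Fixed steel test plate 220 x 480 x 12 mm on which the three solenoids and the pinion, bush and end cap stand; origin at the centre of its underside, on the bench; x across (220 mm), y along (480 mm). The solenoids stand in a row along y about 150 mm apart, in any order, near the edge away from the robot.
- pinion: Loose steel drive pinion, 41 mm in diameter, 42 mm tall, standing on the plate. Origin: centre of its underside. Bystander.
- bush: Loose brass bush, 28 mm in diameter, 22 mm tall, standing on the plate. Origin: centre of its underside. Bystander.
- endcap: Loose aluminium end cap like a small bowl, 60 mm in diameter, 28 mm tall, on the plate. Origin: centre of its underside. Bystander.
- wrench: Loose steel wrench, 180 mm, lying on the bench to the robot's left. Bystander.
- screwdriver: Loose screwdriver lying on the bench to the robot's right. Bystander.
- oil: Loose grey plastic oil bottle, 60 mm in diameter, 140 mm tall, on the bench to the right. Origin: centre of its underside. Bystander.
Not all that is in view belongs to the job. What is shaped like the eared but brown, red or turquoise is not meant.

How it is judged:
By the outcome, as a careful person would: the job done as asked, in the order asked, and still so for the second after the job is handed in, with the robot touching nothing.
It also fails if it takes over 48 s, if anything falls off the work surface, if the arm or the gripper's body presses on something with over 40 N, if the wrist force passes 120 N, or if a joint passes its speed limit or range.

## Working session

There is one attempt and no reset: what is moved stays moved. The work goes in short steps, Python scripts to look and compute and a tool call to move; the robot and the scene stay as the last step left them, time stands still between calls to the robot, and variables do not carry over. Pictures are saved under pics/ and viewed, about 8 in all and at most 12, crops included, and the job is handed in when it is done.

Besides the shell and the picture viewer there is one more tool, called after ">>>" in YAML: its name, and indented under it one key for each argument. apply_moves: Moves the arm, as the interface text tells. Its arguments: {"type":"object","properties":{"deltas":{"type":"array"},"newtons":{"type":"number"}},"required":["deltas"]}

```bash
mkdir -p pics; cat > h.py <<'E'
import numpy as np, cv2
from workcell import arm
def world(cam, uv, d, cal=None):
    c=cal or arm.get_calibration(cam); f=240/np.tan(np.radians(c["vertical_fov"])/2)
    uv=np.atleast_2d(uv).astype(float); d=np.atleast_1d(d)
    p=np.c_[(uv[:,0]-c["cx"])/f*d,(uv[:,1]-c["cy"])/f*d,d]
    return (p-np.array(c["t"]))@np.array(c["R"])
E
python3 - <<'E'
from h import *
s=arm.read_state(); print({k:np.round(v,3).tolist() for k,v in s.items()})
ims=[]
for cam in("scene","top"):
    p,d=arm.grab_frame(cam); np.save(cam+"_d.npy",d); cv2.imwrite(f"pics/{cam}0.png",p)
    for n in("eared","eared_top","round","square"):
        for r in arm.cut_out(cam,n):
            ys,xs=np.nonzero(r["mask"]); k=d[ys,xs]>0
            w=world(cam,np.c_[xs,ys][k],d[ys,xs][k])
            print(cam,n,round(r["confidence"],2),np.round(r["uv"]),len(xs),np.round(np.median(w,0),3),"maxz",np.round(np.percentile(w[:,2],98),3))
E
```

```text
{'t': 0.0, 'joint_positions': [-1.294, 0.264, -0.049, 1.259, -0.0, 1.416], 'joint_vel': [0.001, 0.002, -0.001, -0.002, -0.0, -0.001], 'tau': [-0.001, -63.761, 38.457, 0.014, -0.0, 0.0], 'tool_pos': [0.22, -0.477, 0.231], 'ee_rot': [-1.572, 0.0, -2.71], 'contact_force': [0.266, 0.525, 0.302], 'torque': [-0.012, -0.006, 0.025], 'finger_gap': 0.086}
scene eared 0.96 [436. 327.] 1621 [0.478 0.303 0.081] maxz 0.122
scene eared 0.8 [384. 383.] 1945 [0.647 0.325 0.09 ] maxz 0.122
scene eared 0.72 [324. 315.] 1563 [0.614 0.138 0.093] maxz 0.134
scene eared 0.71 [389. 262.] 1250 [0.361 0.099 0.075] maxz 0.122
scene eared 0.58 [456. 283.] 1160 [0.328 0.256 0.085] maxz 0.122
scene eared_top 0.72 [321. 294.] 161 [0.606 0.129 0.132] maxz 0.135
scene eared_top 0.55 [392. 358.] 244 [0.637 0.318 0.12 ] maxz 0.123
scene eared_top 0.45 [440. 307.] 167 [0.468 0.296 0.12 ] maxz 0.123
scene round 0.75 [234. 257.] 1128 [ 0.6   -0.161  0.087] maxz 0.144
scene square 0.97 [276. 288.] 1444 [ 0.611 -0.004  0.082] maxz 0.126
top eared 0.86 [268. 311.] 754 [0.346 0.086 0.093] maxz 0.124
top eared 0.84 [168. 190.] 856 [0.63  0.307 0.093] maxz 0.123
top eared 0.71 [179. 260.] 854 [0.463 0.287 0.093] maxz 0.124
top eared 0.68 [248. 196.] 797 [0.599 0.121 0.105] maxz 0.136
top eared_top 0.68 [245. 194.] 98 [0.603 0.124 0.134] maxz 0.139
top eared_top 0.43 [165. 186.] 91 [0.633 0.313 0.122] maxz 0.125
top eared_top 0.42 [266. 308.] 110 [0.348 0.088 0.122] maxz 0.127
top round 0.87 [375. 198.] 645 [ 0.588 -0.173  0.116] maxz 0.146
top square 0.75 [312. 196.] 856 [ 0.6   -0.018  0.097] maxz 0.128
```

View pics/scene0.png

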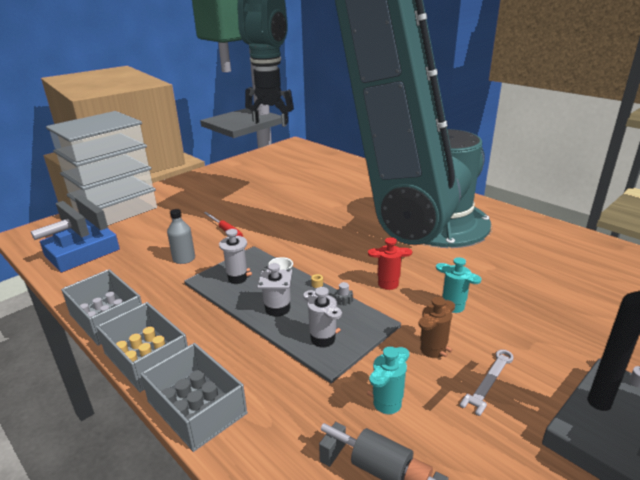

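View pics/top0.png

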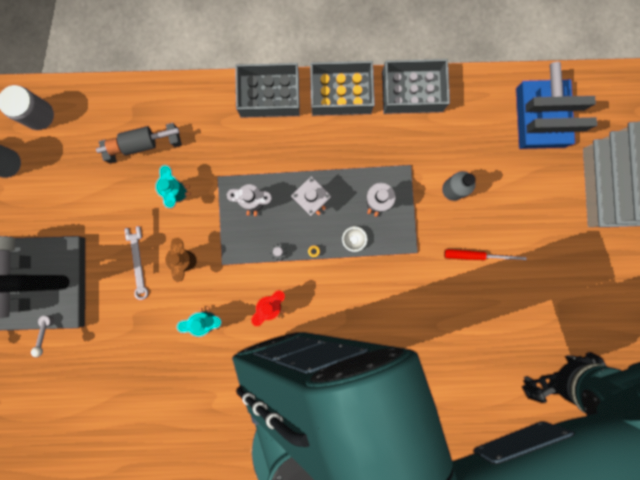

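The grey eared solenoid is the leftmost one on the plate, at scene pixel (322,315) and top pixel (248,196). That puts its plunger at about (0.604, 0.125, 0.133). The red, brown and turquoise ones are decoys. I'll approach with the fingers shut.

>>> apply_moves:
  deltas:
    - {"x": 0.3,"y": 0.5,"z": 0.4,"wz": 0.5,"fingers": 255}
    - {"x": 0.8,"y": 1.2,"z": 0.5,"wz": 1.0,"fingers": 255}
    - {"x": 1.3,"y": 2.0,"z": 0.5,"wz": 1.5,"fingers": 255}
    - {"x": 1.8,"y": 2.8,"z": 0.5,"wz": 2.0,"fingers": 255}
    - {"x": 2.3,"y": 3.6,"z": 0.5,"wz": 2.5,"fingers": 255}
    - {"x": 2.8,"y": 4.4,"z": 0.5,"wz": 3.0,"fingers": 255}
    - {"x": 3.3,"y": 5.2,"z": 0.5,"wz": 3.5,"fingers": 255}
    - {"x": 3.8,"y": 6.0,"z": 0.5,"wz": 4.0,"fingers": 255}
  newtons: 20

```text
schema error: expected keys x, y, z, wx, wy, wz, fingers
```

>>> apply_moves:
  deltas:
    - {"x": 0.3,"y": 0.5,"z": 0.4,"wx": 0,"wy": 0,"wz": 0.5,"fingers": 255}
    - {"x": 0.8,"y": 1.2,"z": 0.5,"wx": 0,"wy": 0,"wz": 1.0,"fingers": 255}
    - {"x": 1.3,"y": 2.0,"z": 0.5,"wx": 0,"wy": 0,"wz": 1.5,"fingers": 255}
    - {"x": 1.8,"y": 2.8,"z": 0.5,"wx": 0,"wy": 0,"wz": 2.0,"fingers": 255}
    - {"x": 2.3,"y": 3.6,"z": 0.5,"wx": 0,"wy": 0,"wz": 2.5,"fingers": 255}
    - {"x": 2.8,"y": 4.4,"z": 0.5,"wx": 0,"wy": 0,"wz": 3.0,"fingers": 255}
    - {"x": 3.3,"y": 5.2,"z": 0.5,"wx": 0,"wy": 0,"wz": 3.5,"fingers": 255}
    - {"x": 3.8,"y": 6.0,"z": 0.5,"wx": 0,"wy": 0,"wz": 4.0,"fingers": 255}
  newtons: 20

```text
t: 1.3
tool_pos: [0.4104, -0.1751, 0.2565]
ee_rot: [-1.57, -0.0, -2.149]
contact_force: [1.3, -0.7, -0.1]
finger_gap: 0.0001
```

>>> apply_moves:
  deltas:
    - {"x": 0.5,"y": 0.8,"z": 0,"wx": 0,"wy": 0,"wz": 0.5,"fingers": 255}
    - {"x": 1.0,"y": 1.6,"z": 0,"wx": 0,"wy": 0,"wz": 1.0,"fingers": 255}
    - {"x": 1.5,"y": 2.4,"z": 0,"wx": 0,"wy": 0,"wz": 1.5,"fingers": 255}
    - {"x": 2.0,"y": 3.2,"z": 0,"wx": 0,"wy": 0,"wz": 2.0,"fingers": 255}
    - {"x": 2.5,"y": 4.0,"z": 0,"wx": 0,"wy": 0,"wz": 2.5,"fingers": 255}
    - {"x": 3.0,"y": 4.8,"z": 0,"wx": 0,"wy": 0,"wz": 3.0,"fingers": 255}
    - {"x": 3.4,"y": 5.5,"z": 0,"wx": 0,"wy": 0,"wz": 3.5,"fingers": 255}
    - {"x": 3.8,"y": 6.0,"z": 0,"wx": 0,"wy": 0,"wz": 4.0,"fingers": 255}

```text
t: 2.1
tool_pos: [0.6003, 0.1257, 0.2561]
ee_rot: [-1.571, 0.0, -1.588]
contact_force: [0.3, -0.7, 1.0]
finger_gap: -0.0002
```

```bash
cat > look.py <<'E'
from h import *
import sys
tag=sys.argv[1]
s=arm.read_state(); cal=arm.get_calibration("wrist"); p,d=arm.grab_frame("wrist")
print(np.round(s["t"],2),np.round(s["tool_pos"],4),np.round(s["ee_rot"],3),np.round(s["contact_force"],2),np.round(s["joint_positions"],2))
for n in("eared_top","eared"):
    for r in arm.cut_out("wrist",n):
        ys,xs=np.nonzero(r["mask"]&(d>0)); w=world("wrist",np.c_[xs,ys],d[ys,xs],cal)
        z=np.percentile(w[:,2],90); top=w[abs(w[:,2]-z)<.003] if n=="eared_top" else w
        (cx,cy),rad=cv2.minEnclosingCircle(np.float32(top[:,:2]*1000))
        print(n,round(r["confidence"],2),np.round(r["uv"]),len(xs),"med",np.round(np.median(top,0),4),"circ",round(cx,1),round(cy,1),round(rad,1),"z",round(z,4))
        if n=="eared_top": cv2.drawMarker(p,tuple(int(v) for v in r["uv"]),(0,0,255))
cv2.imwrite(f"pics/{tag}.png",p)
E
python3 look.py w1
```

```text
2.1 [0.6003 0.1257 0.2561] [-1.571  0.    -1.588] [ 0.35 -0.67  0.98] [0.07 0.42 0.25 1.41 0.   1.66]
eared_top 0.98 [326. 223.] 1159 med [0.6047 0.1245 0.1321] circ 605.0 124.1 13.0 z 0.133
eared 0.87 [ 9. 49.] 766 med [0.3414 0.241  0.014 ] circ 337.9 241.3 23.4 z 0.017
eared 0.85 [148.   4.] 765 med [0.4736 0.2676 0.038 ] circ 456.2 279.0 29.6 z 0.0644
eared 0.84 [ 34. 243.] 6275 med [0.3706 0.09   0.0762] circ 327.9 60.4 62.9 z 0.0918
eared 0.61 [326. 208.] 7355 med [0.6043 0.1304 0.1034] circ 598.1 119.0 56.9 z 0.1319
```

View pics/w1.png

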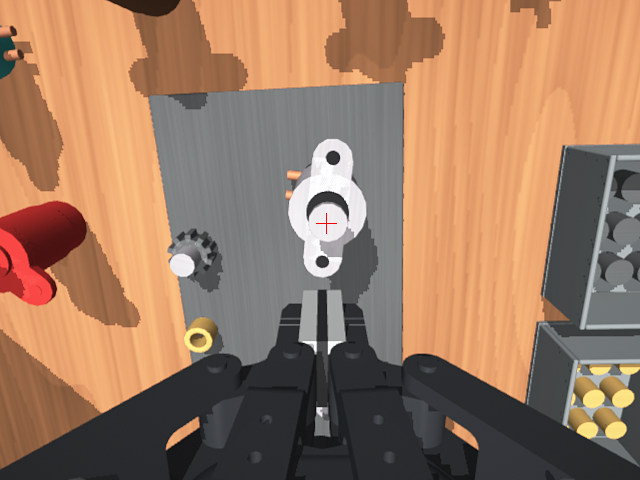

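The steel eared solenoid's plunger head is at (326,223), and the marker sits on it. That gives (0.605, 0.1245, 0.133). I'll go down to about 10 mm above it.

>>> apply_moves:
  deltas:
    - {"x": 0.09,"y": -0.02,"z": -0.3,"wx": 0,"wy": 0,"wz": 0,"fingers": 255}
    - {"x": 0.09,"y": -0.02,"z": -0.7,"wx": 0,"wy": 0,"wz": 0,"fingers": 255}
    - {"x": 0.09,"y": -0.02,"z": -1.1,"wx": 0,"wy": 0,"wz": 0,"fingers": 255}
    - {"x": 0.09,"y": -0.02,"z": -1.5,"wx": 0,"wy": 0,"wz": 0,"fingers": 255}
    - {"x": 0.09,"y": -0.02,"z": -1.8,"wx": 0,"wy": 0,"wz": 0,"fingers": 255}
    - {"x": 0.09,"y": -0.02,"z": -2.1,"wx": 0,"wy": 0,"wz": 0,"fingers": 255}
    - {"x": 0.09,"y": -0.02,"z": -2.24,"wx": 0,"wy": 0,"wz": 0,"fingers": 255}
    - {"x": 0.09,"y": -0.02,"z": -2.24,"wx": 0,"wy": 0,"wz": 0,"fingers": 255}

```text
t: 3.05
tool_pos: [0.6035, 0.1215, 0.1438]
ee_rot: [-1.572, -0.0, -1.594]
contact_force: [-0.2, 0.4, -0.4]
finger_gap: -0.0002
```

```bash
python3 look.py w2
```

```text
3.05 [0.6035 0.1215 0.1438] [-1.572 -0.    -1.594] [-0.18  0.45 -0.42] [ 0.07  0.45  0.01  1.13 -0.    1.66]
eared_top 0.75 [321. 278.] 2003 med [0.6053 0.129  0.1321] circ 604.9 124.2 12.9 z 0.1328
eared 0.63 [326. 239.] 13154 med [0.606  0.1361 0.1034] circ 621.9 121.6 54.7 z 0.1316
```

>>> apply_moves:
  deltas:
    - {"x": 0.03,"y": 0.055,"z": 0,"wx": 0,"wy": 0,"wz": 0,"fingers": 255}
    - {"x": 0.03,"y": 0.055,"z": -0.08,"wx": 0,"wy": 0,"wz": 0,"fingers": 255}
    - {"x": 0.03,"y": 0.055,"z": -0.16,"wx": 0,"wy": 0,"wz": 0,"fingers": 255}
    - {"x": 0.03,"y": 0.055,"z": -0.2,"wx": 0,"wy": 0,"wz": 0,"fingers": 255}
    - {"x": 0.03,"y": 0.055,"z": -0.24,"wx": 0,"wy": 0,"wz": 0,"fingers": 255}
    - {"x": 0.03,"y": 0.055,"z": -0.28,"wx": 0,"wy": 0,"wz": 0,"fingers": 255}
    - {"x": 0.03,"y": 0.055,"z": -0.3,"wx": 0,"wy": 0,"wz": 0,"fingers": 255}
    - {"x": 0.03,"y": 0.055,"z": -0.3,"wx": 0,"wy": 0,"wz": 0,"fingers": 255}

```text
t: 4.0
tool_pos: [0.6057, 0.1249, 0.1293]
ee_rot: [-1.571, 0.0, -1.593]
contact_force: [-1.9, 0.2, 4.1]
finger_gap: 0.0
```

Contact is made and the force matches the spring. Next I'll press to just short of the stop.

>>> apply_moves:
  deltas:
    - {"x": 0,"y": 0,"z": -0.03,"wx": 0,"wy": 0,"wz": 0,"fingers": 255}
    - {"x": 0,"y": 0,"z": -0.06,"wx": 0,"wy": 0,"wz": 0,"fingers": 255}
    - {"x": 0,"y": 0,"z": -0.09,"wx": 0,"wy": 0,"wz": 0,"fingers": 255}
    - {"x": 0,"y": 0,"z": -0.11,"wx": 0,"wy": 0,"wz": 0,"fingers": 255}
    - {"x": 0,"y": 0,"z": -0.13,"wx": 0,"wy": 0,"wz": 0,"fingers": 255}
    - {"x": 0,"y": 0,"z": -0.15,"wx": 0,"wy": 0,"wz": 0,"fingers": 255}
    - {"x": 0,"y": 0,"z": -0.16,"wx": 0,"wy": 0,"wz": 0,"fingers": 255}
    - {"x": 0,"y": 0,"z": -0.16,"wx": 0,"wy": 0,"wz": 0,"fingers": 255}

```text
t: 4.8
tool_pos: [0.6058, 0.1249, 0.1215]
ee_rot: [-1.57, 0.0, -1.593]
contact_force: [-3.1, 0.7, 6.5]
finger_gap: 0.0
```

>>> apply_moves:
  deltas:
    - {"x": 0,"y": 0,"z": -0.005,"wx": 0,"wy": 0,"wz": 0,"fingers": 255}
    - {"x": 0,"y": 0,"z": -0.01,"wx": 0,"wy": 0,"wz": 0,"fingers": 255}
    - {"x": 0,"y": 0,"z": -0.015,"wx": 0,"wy": 0,"wz": 0,"fingers": 255}
    - {"x": 0,"y": 0,"z": -0.02,"wx": 0,"wy": 0,"wz": 0,"fingers": 255}
    - {"x": 0,"y": 0,"z": -0.02,"wx": 0,"wy": 0,"wz": 0,"fingers": 255}
    - {"x": 0,"y": 0,"z": -0.02,"wx": 0,"wy": 0,"wz": 0,"fingers": 255}
    - {"x": 0,"y": 0,"z": -0.02,"wx": 0,"wy": 0,"wz": 0,"fingers": 255}
    - {"x": 0,"y": 0,"z": -0.02,"wx": 0,"wy": 0,"wz": 0,"fingers": 255}

```text
t: 5.6
tool_pos: [0.606, 0.125, 0.121]
ee_rot: [-1.57, 0.0, -1.593]
contact_force: [-2.7, -0.2, 12.3]
finger_gap: -0.0003
```

Force has risen above the spring's 8 N and z has stopped at 0.121, so it's at the stop. I'll press very slightly more and hold.

>>> apply_moves:
  deltas:
    - {"x": 0,"y": 0,"z": -0.005,"wx": 0,"wy": 0,"wz": 0,"fingers": 255}
    - {"x": 0,"y": 0,"z": -0.005,"wx": 0,"wy": 0,"wz": 0,"fingers": 255}
    - {"x": 0,"y": 0,"z": -0.005,"wx": 0,"wy": 0,"wz": 0,"fingers": 255}
    - {"x": 0,"y": 0,"z": -0.005,"wx": 0,"wy": 0,"wz": 0,"fingers": 255}
    - {"x": 0,"y": 0,"z": -0.005,"wx": 0,"wy": 0,"wz": 0,"fingers": 255}
    - {"x": 0,"y": 0,"z": -0.005,"wx": 0,"wy": 0,"wz": 0,"fingers": 255}
    - {"x": 0,"y": 0,"z": -0.005,"wx": 0,"wy": 0,"wz": 0,"fingers": 255}
    - {"x": 0,"y": 0,"z": -0.005,"wx": 0,"wy": 0,"wz": 0,"fingers": 255}

```text
t: 6.4
tool_pos: [0.6061, 0.125, 0.121]
ee_rot: [-1.569, 0.0, -1.593]
contact_force: [-3.8, 0.0, 15.1]
finger_gap: -0.0004
```

>>> apply_moves:
  deltas:
    - {"x": 0,"y": 0,"z": 0,"wx": 0,"wy": 0,"wz": 0,"fingers": 255}
    - {"x": 0,"y": 0,"z": 0,"wx": 0,"wy": 0,"wz": 0,"fingers": 255}
    - {"x": 0,"y": 0,"z": 0,"wx": 0,"wy": 0,"wz": 0,"fingers": 255}
    - {"x": 0,"y": 0,"z": 0,"wx": 0,"wy": 0,"wz": 0,"fingers": 255}
    - {"x": 0,"y": 0,"z": 0,"wx": 0,"wy": 0,"wz": 0,"fingers": 255}
    - {"x": 0,"y": 0,"z": 0,"wx": 0,"wy": 0,"wz": 0,"fingers": 255}
    - {"x": 0,"y": 0,"z": 0,"wx": 0,"wy": 0,"wz": 0,"fingers": 255}
    - {"x": 0,"y": 0,"z": 0,"wx": 0,"wy": 0,"wz": 0,"fingers": 255}

```text
t: 7.2
tool_pos: [0.6061, 0.125, 0.121]
ee_rot: [-1.569, 0.0, -1.593]
contact_force: [-3.1, 1.1, 14.1]
finger_gap: -0.0001
```

```bash
python3 - <<'E'
from h import *
p,d=arm.grab_frame("scene"); cv2.imwrite("pics/s2.png",cv2.resize(p[240:370,230:410],None,fx=4,fy=4))
E
```

```text
(no output)
```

View pics/s2.png

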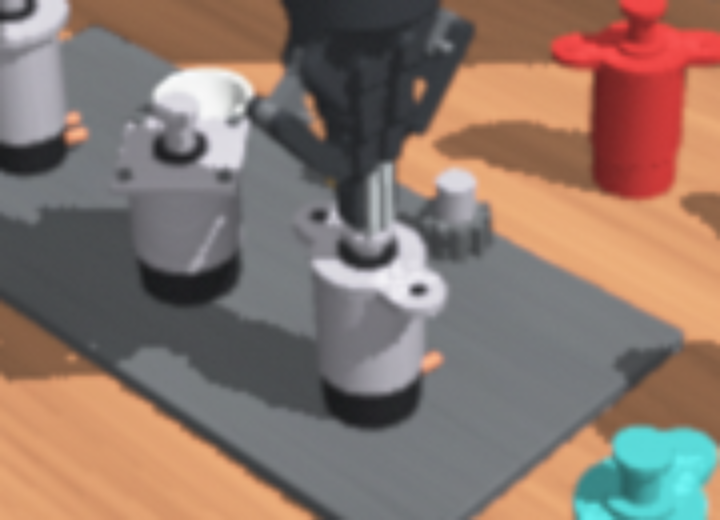

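The crop shows the shut fingertips on the eared solenoid's plunger head (370,240). The head is close to the flange and the can is upright. It was held for about 2 s at the stop, so I'll release it.

>>> apply_moves:
  deltas:
    - {"x": 0,"y": 0,"z": 0.04,"wx": 0,"wy": 0,"wz": 0,"fingers": 255}
    - {"x": 0,"y": 0,"z": 0.1,"wx": 0,"wy": 0,"wz": 0,"fingers": 255}
    - {"x": 0,"y": 0,"z": 0.16,"wx": 0,"wy": 0,"wz": 0,"fingers": 255}
    - {"x": 0,"y": 0,"z": 0.22,"wx": 0,"wy": 0,"wz": 0,"fingers": 255}
    - {"x": 0,"y": 0,"z": 0.3,"wx": 0,"wy": 0,"wz": 0,"fingers": 255}
    - {"x": 0,"y": 0,"z": 0.4,"wx": 0,"wy": 0,"wz": 0,"fingers": 255}
    - {"x": 0,"y": 0,"z": 0.5,"wx": 0,"wy": 0,"wz": 0,"fingers": 255}
    - {"x": 0,"y": 0,"z": 0.5,"wx": 0,"wy": 0,"wz": 0,"fingers": 255}

```text
t: 8.05
tool_pos: [0.6061, 0.1249, 0.1457]
ee_rot: [-1.57, 0.0, -1.593]
contact_force: [-0.2, 1.0, -0.1]
finger_gap: 0.0002
```

```bash
python3 look.py w3
```

```text
8.05 [0.6061 0.1249 0.1457] [-1.57   0.    -1.593] [-0.15  1.   -0.06] [0.07 0.46 0.02 1.13 0.   1.66]
eared_top 0.63 [313. 280.] 1657 med [0.6037 0.1304 0.1321] circ 605.1 124.1 12.8 z 0.1329
eared 0.65 [316. 242.] 12388 med [0.606  0.1367 0.1034] circ 621.4 118.0 58.1 z 0.1303
```

The head is back at 0.133 and the solenoid hasn't moved. Second stroke, on the same profile.

>>> apply_moves:
  deltas:
    - {"x": -0.02,"y": 0,"z": -0.08,"wx": 0,"wy": 0,"wz": 0,"fingers": 255}
    - {"x": -0.02,"y": 0,"z": -0.15,"wx": 0,"wy": 0,"wz": 0,"fingers": 255}
    - {"x": -0.02,"y": 0,"z": -0.2,"wx": 0,"wy": 0,"wz": 0,"fingers": 255}
    - {"x": -0.02,"y": 0,"z": -0.24,"wx": 0,"wy": 0,"wz": 0,"fingers": 255}
    - {"x": -0.02,"y": 0,"z": -0.28,"wx": 0,"wy": 0,"wz": 0,"fingers": 255}
    - {"x": -0.02,"y": 0,"z": -0.32,"wx": 0,"wy": 0,"wz": 0,"fingers": 255}
    - {"x": -0.02,"y": 0,"z": -0.36,"wx": 0,"wy": 0,"wz": 0,"fingers": 255}
    - {"x": -0.02,"y": 0,"z": -0.4,"wx": 0,"wy": 0,"wz": 0,"fingers": 255}

```text
t: 9.0
tool_pos: [0.6048, 0.1249, 0.1251]
ee_rot: [-1.57, 0.0, -1.593]
contact_force: [-2.0, 1.0, 6.1]
finger_gap: 0.0001
```

>>> apply_moves:
  deltas:
    - {"x": 0,"y": 0,"z": -0.03,"wx": 0,"wy": 0,"wz": 0,"fingers": 255}
    - {"x": 0,"y": 0,"z": -0.05,"wx": 0,"wy": 0,"wz": 0,"fingers": 255}
    - {"x": 0,"y": 0,"z": -0.07,"wx": 0,"wy": 0,"wz": 0,"fingers": 255}
    - {"x": 0,"y": 0,"z": -0.08,"wx": 0,"wy": 0,"wz": 0,"fingers": 255}
    - {"x": 0,"y": 0,"z": -0.09,"wx": 0,"wy": 0,"wz": 0,"fingers": 255}
    - {"x": 0,"y": 0,"z": -0.1,"wx": 0,"wy": 0,"wz": 0,"fingers": 255}
    - {"x": 0,"y": 0,"z": -0.1,"wx": 0,"wy": 0,"wz": 0,"fingers": 255}
    - {"x": 0,"y": 0,"z": -0.1,"wx": 0,"wy": 0,"wz": 0,"fingers": 255}

```text
t: 9.8
tool_pos: [0.6051, 0.125, 0.121]
ee_rot: [-1.569, 0.0, -1.593]
contact_force: [-3.8, -0.2, 14.2]
finger_gap: 0.0002
```

At the stop again (0.121, 14 N). Holding for 1.6 s.

>>> apply_moves:
  deltas:
    - {"x": 0,"y": 0,"z": 0,"wx": 0,"wy": 0,"wz": 0,"fingers": 255}
    - {"x": 0,"y": 0,"z": 0,"wx": 0,"wy": 0,"wz": 0,"fingers": 255}
    - {"x": 0,"y": 0,"z": 0,"wx": 0,"wy": 0,"wz": 0,"fingers": 255}
    - {"x": 0,"y": 0,"z": 0,"wx": 0,"wy": 0,"wz": 0,"fingers": 255}
    - {"x": 0,"y": 0,"z": 0,"wx": 0,"wy": 0,"wz": 0,"fingers": 255}
    - {"x": 0,"y": 0,"z": 0,"wx": 0,"wy": 0,"wz": 0,"fingers": 255}
    - {"x": 0,"y": 0,"z": 0,"wx": 0,"wy": 0,"wz": 0,"fingers": 255}
    - {"x": 0,"y": 0,"z": 0,"wx": 0,"wy": 0,"wz": 0,"fingers": 255}

```text
t: 10.6
tool_pos: [0.6051, 0.125, 0.121]
ee_rot: [-1.569, 0.0, -1.593]
contact_force: [-3.3, 0.3, 13.1]
finger_gap: 0.0001
```

>>> apply_moves:
  deltas:
    - {"x": 0,"y": 0,"z": 0,"wx": 0,"wy": 0,"wz": 0,"fingers": 255}
    - {"x": 0,"y": 0,"z": 0,"wx": 0,"wy": 0,"wz": 0,"fingers": 255}
    - {"x": 0,"y": 0,"z": 0,"wx": 0,"wy": 0,"wz": 0,"fingers": 255}
    - {"x": 0,"y": 0,"z": 0,"wx": 0,"wy": 0,"wz": 0,"fingers": 255}
    - {"x": 0,"y": 0,"z": 0,"wx": 0,"wy": 0,"wz": 0,"fingers": 255}
    - {"x": 0,"y": 0,"z": 0,"wx": 0,"wy": 0,"wz": 0,"fingers": 255}
    - {"x": 0,"y": 0,"z": 0,"wx": 0,"wy": 0,"wz": 0,"fingers": 255}
    - {"x": 0,"y": 0,"z": 0,"wx": 0,"wy": 0,"wz": 0,"fingers": 255}

```text
t: 11.4
tool_pos: [0.6051, 0.125, 0.121]
ee_rot: [-1.569, 0.0, -1.593]
contact_force: [-3.2, 0.8, 14.3]
finger_gap: 0.0001
```

>>> apply_moves:
  deltas:
    - {"x": 0,"y": 0,"z": 0.04,"wx": 0,"wy": 0,"wz": 0,"fingers": 255}
    - {"x": 0,"y": 0,"z": 0.1,"wx": 0,"wy": 0,"wz": 0,"fingers": 255}
    - {"x": 0,"y": 0,"z": 0.16,"wx": 0,"wy": 0,"wz": 0,"fingers": 255}
    - {"x": 0,"y": 0,"z": 0.22,"wx": 0,"wy": 0,"wz": 0,"fingers": 255}
    - {"x": 0,"y": 0,"z": 0.3,"wx": 0,"wy": 0,"wz": 0,"fingers": 255}
    - {"x": 0,"y": 0,"z": 0.5,"wx": 0,"wy": 0,"wz": 0,"fingers": 255}
    - {"x": 0,"y": 0,"z": 0.8,"wx": 0,"wy": 0,"wz": 0,"fingers": 255}
    - {"x": 0,"y": 0,"z": 1.2,"wx": 0,"wy": 0,"wz": 0,"fingers": 255}

```text
t: 12.2
tool_pos: [0.6044, 0.1249, 0.1805]
ee_rot: [-1.572, -0.0, -1.593]
contact_force: [0.1, -0.9, -0.1]
finger_gap: 0.0
```

>>> apply_moves:
  deltas:
    - {"x": 0,"y": 0,"z": 0.4,"wx": 0,"wy": 0,"wz": 0,"fingers": 255}
    - {"x": 0,"y": 0,"z": 0.8,"wx": 0,"wy": 0,"wz": 0,"fingers": 255}
    - {"x": 0,"y": 0,"z": 1.1,"wx": 0,"wy": 0,"wz": 0,"fingers": 255}
    - {"x": 0,"y": 0,"z": 1.4,"wx": 0,"wy": 0,"wz": 0,"fingers": 255}
    - {"x": 0,"y": 0,"z": 1.5,"wx": 0,"wy": 0,"wz": 0,"fingers": 255}
    - {"x": 0,"y": 0,"z": 1.5,"wx": 0,"wy": 0,"wz": 0,"fingers": 255}
    - {"x": 0,"y": 0,"z": 1.5,"wx": 0,"wy": 0,"wz": 0,"fingers": 255}
    - {"x": 0,"y": 0,"z": 1.5,"wx": 0,"wy": 0,"wz": 0,"fingers": 255}

```text
t: 13.0
tool_pos: [0.6044, 0.1249, 0.2543]
ee_rot: [-1.572, -0.0, -1.593]
contact_force: [0.1, -0.3, -0.1]
finger_gap: -0.0002
```

```bash
python3 look.py w4
```

```text
13.0 [0.6044 0.1249 0.2543] [-1.572 -0.    -1.593] [ 0.13 -0.33 -0.1 ] [0.07 0.42 0.26 1.41 0.   1.66]
eared_top 0.91 [321. 222.] 1290 med [0.6049 0.1243 0.1321] circ 604.8 124.2 13.0 z 0.133
eared 0.78 [ 2. 50.] 452 med [0.3455 0.2406 0.0122] circ 339.2 242.4 21.6 z 0.0161
eared 0.61 [321. 205.] 7423 med [0.6047 0.13   0.1034] circ 604.1 103.7 70.9 z 0.1319
eared 0.59 [ 30. 244.] 5936 med [0.3716 0.0897 0.0714] circ 326.1 60.2 64.5 z 0.0916
eared 0.58 [142.   6.] 714 med [0.4733 0.2675 0.037 ] circ 459.1 277.5 26.3 z 0.0623
```

View pics/w4.png

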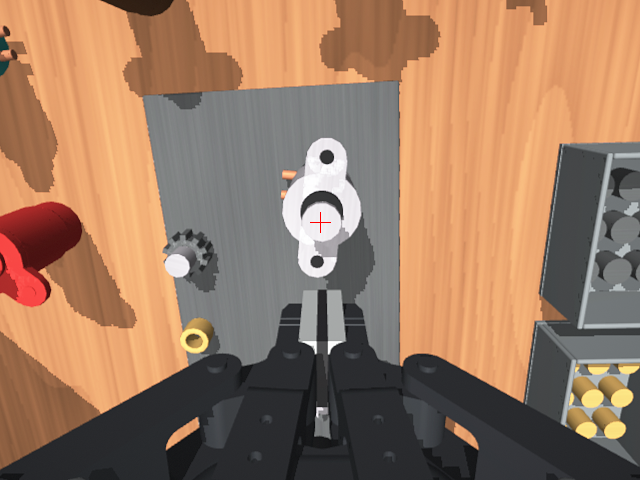

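The plunger head at (321,222) is fully out. The solenoid, pinion and bush are where they were, and the hand is 12 cm clear.

```bash
python3 -c "
from workcell import arm
print(arm.hand_in())"
```

```text
the job is handed in; nothing more can be done
None
```

I pushed the plunger of the steel two-eared solenoid fully in twice with the shut fingertips, and it sprang fully back out both times. It shows no sign of sticking. The job is handed in.

- **Pushes:** both times the fingertips stopped at z = 0.121 m, which is the full 12 mm of travel. The force there was about 14 N, above the spring's 8 N, so the plunger was against its stop. I held it there for about 2 s the first time and at least 1.6 s the second.
- **Release:** after each push the plunger head measured z = 0.133 m, its fully out height.
- **Solenoid position:** its centre stayed at (0.605, 0.124) to within about 0.3 mm.
- **Surroundings:** in the last wrist picture the pinion and bush were where they had been. I didn't re-measure the round and square solenoids at the end, but the hand never came near them.
- **Finish:** the hand ended about 12 cm above the plunger, touching nothing, at 13 s of the 48 s allowed. None of these checks failed or disagreed. There was a sideways force of 3–4 N while pressing, but it moved nothing measurable.

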